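# Kit up the rear axle and sprocket set

### The arm

A 7-joint arm with a two-finger parallel gripper is mounted at the origin on the work surface. World frame = base frame: x ahead of the robot, y to its left, z up, the work surface at z = 0. Lengths are in m, angles in rad, forces in N, time in s.
With the tool pointing down it reaches from about 0.425 to 0.825 m from the base axis. Payload 3.6 kg.
Tool frame: the origin (TCP) lies midway between the tips of the shut fingers; the grasp point (between the pads) lies 19 mm behind it; z points along the fingers, y is the line along which they close (so a half turn about z gives the same grasp; the last joint's range is limited). The gripper opens to 85 mm and grips with 20 to 120 N. Pads are 22 mm wide; open, the fingers measure 114 mm over their backs; the gripper's body (76 mm by 85 mm) begins 54 mm behind the grasp point. The pads swing forward as they close: fully open they stand 13 mm farther back than shut.
Start: joints at [1.085, 0.615, -0.013, 1.423, 0.008, 1.103, -0.04], TCP at [0.288, -0.582, 0.231] pointing down, gripper open.
Joint ranges: [-3.12, 3.12], [-0.3, 2.06], [-1.34, 1.32], [0.26, 2.42], [-1.36, 4.5], [0.01, 1.98], [-2.84, 2.84]. Speed limits (rad/s): [2.79, 2.79, 3.14, 3.14, 3.14, 3.14, 3.14].

### API

Orientations are given as a unit quaternion [x, y, z, w].
In Python, from workcell import arm gives the robot as it stands.
- The arm moves only by the shell command python3 -m inch 'ROWS'. ROWS is a JSON object of lists of equal length, an entry for each row: "slide": the shift along the tool's x, y, z in cm, a list of three; "yaw": the turn about the tool's z in degrees; "claw": the opening, from 0 (shut) to 1 (fully open). A call has exactly 8 rows; each row is the pose to reach, as a shift and turn from the pose commanded when the call began, along the tool's axes at that moment; what a row does not reach only later rows make up. A row lasts 1/8 s, in which the tool goes at most 62.5 mm and 10.7 degrees, less where a joint would pass 70% of its speed; a pose out of reach is approached as far as the arm can. A call with a gripper value outside its range is refused whole. The fingers move at their own pace and stop on an object; the grip force is fixed at half the most. Time passes only in rows, so rows that repeat a pose let the fingers close, or fill a call up. It gives the time, the measured TCP pose, the force, the opening and the grip force at its end, in the units of the state.
- arm.observe(): the state, without advancing time (a new reading comes with each control period).
- arm.snapshot(name): name is "scene" or "side" or "wrist"; returns a dict with "img" (420x560x3 uint8, red, green, blue), "depth" (420x560 float32, m along the optical axis (not along the pixel's ray), 0 where there is no reading), "fov_y" (degrees; the focal length in pixels is half the picture's height over the tangent of half this angle, whatever the lens; pixels are square), "cx", "cy" (the principal point, pixels), "view" (4x4, takes a point from world to camera coordinates). Camera axes: x right, y up, looking along -z (the intrinsics and any distortion apply to the point x, -y, -z); pixel columns grow to the right and rows downward; lengths in m; the calibration is good to about 2 mm. A picture is of the moment at which its call begins.
- arm.finish_job(): hands the job in; it is judged then, once.
The state is a dict: "time_s": time; "joints": joint angles; "dq": joint speeds; "tau": joint torques, N m; "tcp_pos": TCP position; "tcp_rot": TCP orientation; "wrist_force": force on the tool from outside, world axes, zero at the start; "ft_torque": the same for the moment, N m; "grip_width": finger opening in m; "finger_force": force on a finger pad.
Only numpy, scipy, OpenCV 4.12 (cv2) and the standard library are available. Lean on these libraries where they do the work, as an engineer would, in place of code of your own. Each camera call takes 0.05 s, during which the arm holds its last target. There are 200 camera calls.

### The job

Put together the rear-wheel set in the kit tray: lay the long axle in the two notched ribs, and stand the sprocket (boss up) in the large pocket, the tall plain spacer in the middle pocket and the low round collar in the end pocket, furthest from the sprocket. Set the parts down, do not drop them, and leave the look-alikes (short axle, notched lock ring, big hexagon nut, flanged bush) lying where they are.

Things in the scene. Friction and masses are not known exactly. Their poses are not given: they have to be found in the camera images.
- long_axle_c (a point): Long axle with its nut run on, yellow-plated steel like all the loose parts: round shank 20 mm in diameter, 190 mm over all, hexagons 30 mm across flats (12 and 16 mm thick) at the ends, shank bare for 70 mm either side of the middle; 0.34 kg. Lies on the 3 mm rubber mat, axis 15 mm over it, shank 5 mm clear of it. Point: on the axis, half-way along; x along the axle, z up.
- sprocket_c (a point): Gearbox sprocket: toothed disc 64 mm across and 8 mm thick lying flat, with a plain round boss 34 mm in diameter rising from its middle to 26 mm over all, bore 22 mm. Best held by the boss. 0.20 kg. Stands on the 3 mm rubber mat. Point: on its axis, half-way up; z up.
- spacer_c (a point): Tall plain spacer: straight tube 30 mm in diameter, 55 mm tall, bore 21 mm, no flange, standing on end; the tallest plated part. 0.14 kg. Stands on the 3 mm rubber mat. Point: on its axis, half-way up; z up.
- collar_c (a point): Low round collar: thick plain ring, round outside, 42 mm in diameter, 24 mm tall, bore 21 mm. 0.18 kg. Stands on the 3 mm rubber mat. Point: on its axis, half-way up; z up.
- short_axle_c (a point): Look-alike to be left: short axle, made like the long one (20 mm shank, 30 mm hexagons) but only 120 mm over all. Point and axes as for the long axle.
- lock_ring_c (a point): Look-alike of the sprocket, to be left: flat notched lock ring 64 mm in diameter, 12 mm thick, with a wide hole of 44 mm and no boss. Stands on the 3 mm rubber mat. Point: on its axis, half-way up; z up.
- hub_nut_c (a point): Look-alike of the collar, to be left: big hexagon nut 46 mm across flats, 22 mm tall, bore 24 mm. Stands on the 3 mm rubber mat. Point: on its axis, half-way up; z up.
- flanged_bush_c (a point): Look-alike of the spacer, to be left: tube 30 mm in diameter, 38 mm tall, on a round flange 48 mm in diameter and 6 mm thick at its foot. Stands on the 3 mm rubber mat. Point: on its axis, half-way up; z up.
- kit_tray: Fixed tray 246 (x) by 168 mm (y), floor 3 mm thick, walls and dividers 12 mm high over the bench. Origin: centre of underside, z up. May be turned any way. On its +y side three pockets in a row, 94 mm in y, centred on y = +33 mm: large (94 mm wide, centre x = -72), middle (68 wide, x = +13), end (68 wide, x = +85). Its -y side is a strip with the axle rest.
- axle_rest: Fixed axle rest in the tray: two upright black ribs 8 mm thick, 45 mm tall, at its x = -45 and +45 mm, with V notches (90 degrees, 56 mm wide at the mouth) centred on y = 0. An axle laid in them runs along x, its axis 31 mm over the origin, which is midway between the ribs on the tray floor (3 mm over the bench); axes as the tray's. Only a 3 mm bar lies between the ribs.

How it is judged:
By the outcome, as a careful person would: the job done as asked, in the order asked, and still so for the second after the job is handed in, with the robot touching nothing.
It also fails if it takes over 109 s, if anything falls off the work surface, if the arm or the gripper's body presses on something with over 40 N, if the wrist force passes 120 N, or if a joint passes its speed limit or range.

## Working session

There is one attempt and no reset: what is moved stays moved. The work goes in short steps, Python scripts to look and compute and a shell command to move; the robot and the scene stay as the last step left them, time stands still between calls to the robot, and variables do not carry over. Pictures are saved under pics/ and viewed, at most 14 in all, crops included, and the job is handed in when it is done.

```bash
mkdir -p pics; ls; cat > h.py <<'E'
import numpy as np,cv2
from workcell import arm
def snap(n,f):
    s=arm.snapshot(n); cv2.imwrite(f'pics/{f}.png',cv2.cvtColor(s['img'],cv2.COLOR_RGB2BGR)); np.savez(f'/tmp/{f}.npz',**s); return s
E
python3 - <<'E'
from h import *
for n in('scene','side','wrist'):
    s=snap(n,n+'0'); print(n,s.keys(),s['fov_y'],s['cx'],s['cy'],(s['depth']>0).mean(),'\n',np.round(s['view'],3).tolist())
o=arm.observe(); print(o)
E
```

```text
pics
scene dict_keys(['img', 'depth', 'fov_y', 'cx', 'cy', 'view']) 52.413288712009056 277.0934217825459 212.83885886318058 0.9956377551020408 
 [[0.28, 0.96, -0.022, -0.17], [-0.545, 0.178, 0.819, 0.241], [0.79, -0.217, 0.573, -1.511], [0.0, 0.0, 0.0, 1.0]]
side dict_keys(['img', 'depth', 'fov_y', 'cx', 'cy', 'view']) 54.630797997275245 278.5855216984507 205.0456938235557 0.9962755102040817 
 [[-0.973, -0.229, -0.01, 0.535], [0.152, -0.678, 0.719, -0.118], [-0.171, 0.698, 0.695, -0.961], [0.0, 0.0, 0.0, 1.0]]
wrist dict_keys(['img', 'depth', 'fov_y', 'cx', 'cy', 'view']) 61.26766918568801 275.92646855735074 208.07259928849456 0.9958078231292516 
 [[0.444, -0.896, -0.004, -0.648], [0.863, 0.428, -0.269, 0.037], [0.243, 0.116, 0.963, -0.381], [0.0, 0.0, 0.0, 1.0]]
{'time_s': 0.15, 'joints': array([ 1.08450854,  0.61572836, -0.01265347,  1.42452751,  0.00806181,
        1.10341362, -0.04040529]), 'dq': array([-0.00060368, -0.0018524 , -0.00029604, -0.00543283,  0.00063763,
       -0.00142042,  0.00160933]), 'tau': array([ 1.05244813e-03, -4.69661021e+01,  2.59714108e-01, -1.71252429e+01,
        9.99041134e-03,  7.08777312e-03,  6.78417791e-06]), 'tcp_pos': array([ 0.2882222 , -0.58194789,  0.23038493]), 'tcp_rot': array([ 9.73681919e-01,  2.27908955e-01, -2.13546884e-04, -9.91765900e-04]), 'wrist_force': array([ 0.21071093,  0.13197526, -0.09135531]), 'ft_torque': array([ 0.01173886,  0.02511978, -0.01605147]), 'finger_force': 0.0, 'grip_width': 0.08502015087906598}
```

View pics/scene0.png

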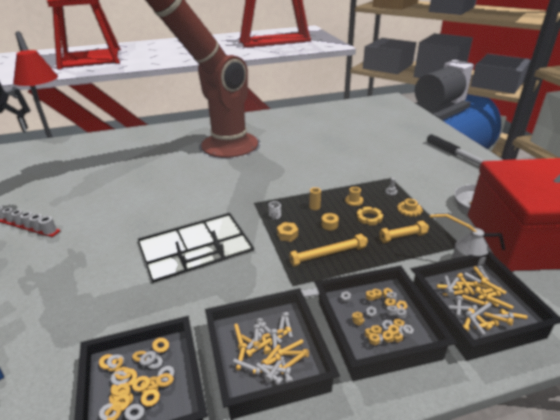

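View pics/side0.png

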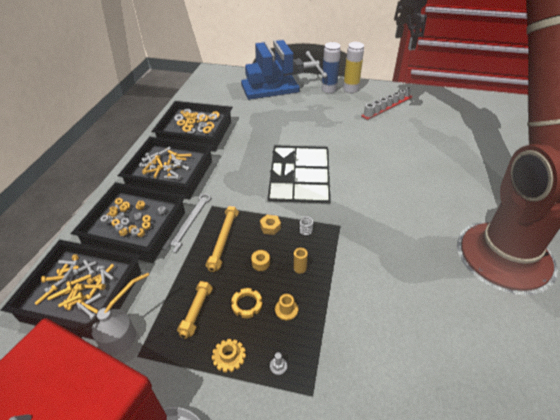

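The scene view shows the tray at about (195,247) and the mat with all the parts. In the side view, the long axle is at (222,238), collar (261,260), spacer (300,260), sprocket (228,355), lock ring (246,303), hex nut (270,224) and bush (287,306).

```bash
python3 - <<'E'
import cv2
a=cv2.imread('pics/side0.png')[140:380,150:350]; cv2.imwrite('pics/side0c.png',cv2.resize(a,None,fx=2.5,fy=2.5,interpolation=cv2.INTER_CUBIC))
a=cv2.imread('pics/scene0.png')[170:290,130:460]; cv2.imwrite('pics/scene0c.png',cv2.resize(a,None,fx=2.4,fy=2.4,interpolation=cv2.INTER_CUBIC))
E
```

```text
(no output)
```

View pics/side0c.png

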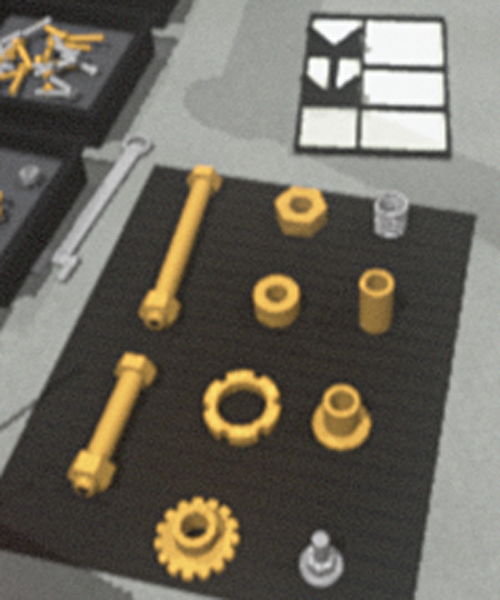

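View pics/scene0c.png

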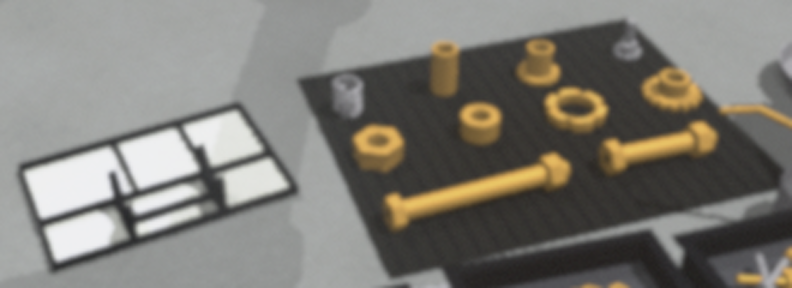

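The crops confirm which part is which. The tray's large pocket is at the world -y end, the end pocket is nearest the mat, and the axle strip is on the side away from the robot. Next I'll take positions from the depth points of both cameras.

```bash
cat >> h.py <<'E'
def cloud(s):
    H,W=s['depth'].shape; f=H/2/np.tan(np.radians(s['fov_y'])/2)
    v,u=np.mgrid[:H,:W]; d=s['depth']
    P=np.stack([(u-s['cx'])/f*d,-(v-s['cy'])/f*d,-d,np.ones_like(d)],-1)@np.linalg.inv(s['view']).T
    P=P[...,:3]; P[d==0]=np.nan; return P
def load(f): return dict(np.load(f'/tmp/{f}.npz'))
def yellow(s):
    h=cv2.cvtColor(s['img'],cv2.COLOR_RGB2HSV); return ((h[...,0]>12)&(h[...,0]<32)&(h[...,1]>110)&(h[...,2]>60)).astype(np.uint8)
def proj(s,p):
    p=np.append(p,1); c=s['view']@p; f=s['img'].shape[0]/2/np.tan(np.radians(s['fov_y'])/2)
    return s['cx']+f*c[0]/-c[2], s['cy']-f*c[1]/-c[2]
E
python3 - <<'E'
from h import *
for n,roi in(('side0',(140,380,150,350)),('scene0',(170,285,250,460))):
    s=load(n);P=cloud(s);m=yellow(s);k=np.zeros_like(m);k[roi[0]:roi[1],roi[2]:roi[3]]=1;m*=k
    N,l,st,c=cv2.connectedComponentsWithStats(m)
    print(n)
    for i in range(1,N):
        if st[i,4]<40: continue
        q=P[(l==i)]; zt=np.nanpercentile(q[:,2],97); t=q[q[:,2]>zt-.006]
        (cx,cy),(w,h),a=cv2.minAreaRect(q[:,:2].astype(np.float32)*1000)
        print(c[i].round(),st[i,4],'top',round(zt,4),'topc',t.mean(0).round(4),'box',np.round([cx,cy,w,h,a],1))
    for u,v in ((200,350),(320,300)) if n=='side0' else ((300,220),(160,250)): print(u,v,P[v,u])
    # tray: dark tall/white pixels
    m=(np.nan_to_num(P[...,2])>.006)&(np.nan_to_num(P[...,2])<.06)
    R=(slice(140,208),slice(262,336)) if n=='side0' else (slice(205,285),slice(132,258))
    dark=s['img'][R].max(-1)<75; q=P[R][dark]; 
    print('tray box',np.round(cv2.minAreaRect(q[:,:2].astype(np.float32)*1000),1).tolist() if 0 else cv2.minAreaRect(q[:,:2].astype(np.float32)*1000), 'hi',np.nanpercentile(q[:,2],[5,50,98]))
E
```

```text
side0
[176. 156.] 128 top 0.0522 topc [ 0.8848 -0.1294  0.0488] box [ 898.8 -132.2   67.7   93.8   67.9]
[157. 166.] 127 top 0.0534 topc [ 0.9324 -0.1006  0.0506] box [923.2 -85.3  31.5  98.4  19.9]
[221. 241.] 708 top 0.0334 topc [0.6615 0.1188 0.0302] box [667.4 106.   34.5 203.7   1.5]
[270. 224.] 340 top 0.0267 topc [0.5615 0.0414 0.0243] box [564.6  28.8  51.2  75.1  15.4]
[300. 260.] 328 top 0.0591 topc [0.4646 0.1499 0.0571] box [468.8 124.2  33.3  82.3  10.3]
[260. 260.] 356 top 0.0292 topc [0.5554 0.1567 0.0267] box [563.2 148.3  37.   66.8  38.5]
[194. 310.] 783 top 0.0339 topc [0.654  0.3196 0.0312] box [651.1 300.3  37.5 144.7   9.2]
[246. 302.] 600 top 0.017 topc [0.5561 0.2688 0.0147] box [555.4 263.   73.   68.4  54.9]
[286. 307.] 505 top 0.0421 topc [0.4714 0.2635 0.0403] box [474.1 253.1  47.9  65.7  32.6]
[228. 355.] 886 top 0.0297 topc [0.5574 0.3867 0.0283] box [557.4 381.9  63.   70.9  27.6]
200 350 [0.61621137 0.38614902 0.00385089]
320 300 [0.40563523 0.22290983 0.0052129 ]
tray box ((532.45458984375, -187.20350646972656), (163.982421875, 244.72059631347656), 1
[... 420 characters left out ...]
  47. ]
[330. 221.] 261 top 0.0302 topc [0.5586 0.156  0.028 ] box [541.8 162.7  44.8  77.4  68.8]
[446. 217.] 72 top 0.1286 topc [0.7511 0.3356 0.1254] box [678.3 364.9  58.6 173.8  70.2]
[404. 231.] 548 top 0.0352 topc [0.6583 0.3113 0.0323] box [642.4 324.5  64.6 145.7   1.6]
[288. 231.] 325 top 0.028 topc [0.5646 0.0405 0.0259] box [547.7  44.8  51.7  83.3  75.9]
[329. 249.] 863 top 0.0348 topc [0.6659 0.1121 0.0315] box [651.6 119.5  62.9 207.3   4.9]
300 220 [0.50930216 0.09212743 0.00158762]
160 250 [ 0.52329502 -0.27146264  0.00278087]
tray box ((466.53326416015625, -189.89141845703125), (143.67190551757812, 367.9912414550781), 37.59196853637695) hi [0.00556521 0.01039406 0.04044095]
```

```bash
cat >> h.py <<'E'
from scipy.spatial.transform import Rotation as Ro
def go(x,y,z,yaw):
    o=arm.observe(); R=Ro.from_quat(o['tcp_rot']).as_matrix(); d=R.T@(np.array([x,y,z])-o['tcp_pos'])*100
    y0=np.degrees(np.arctan2(R[1,0],R[0,0])); dy=-((yaw-y0+180)%360-180)
    print('slide',d.round(2),'yaw',round(dy,1),'| now',o['tcp_pos'].round(4),'yaw',round(y0,2),'t',o['time_s'])
E
python3 - <<'E'
from h import *
go(.53,-.2,.22,92); go(.664,.10,.2,92)
E
```

```text
slide [ 38.62 -23.49   1.09] yaw -65.7 | now [ 0.2882 -0.5819  0.2304] yaw 26.35 t 0.15
slide [ 63.94 -44.43   3.13] yaw -65.7 | now [ 0.2882 -0.5819  0.2304] yaw 26.35 t 0.15
```

```bash
python3 -m inch '{"slide":[[4,-2,0],[9,-5,0],[15,-9,0],[21,-13,0],[27,-16,0],[33,-20,0.5],[38,-23,1],[38,-23,1]],"yaw":[-8,-17,-26,-35,-44,-53,-62,-66],"claw":[1,1,1,1,1,1,1,1]}'
python3 - <<'E'
from h import *
s=snap('wrist','w1'); go(.664,.10,.2,92)
E
```

```text
time_s: 1.15
tcp_pos: [0.5286, -0.2028, 0.2211]
tcp_rot: [0.689, 0.725, 0.001, -0.001]
wrist_force: [-0.6, 0.1, -0.2]
grip_width: 0.0853
finger_force: 0.0
slide [29.13 15.    2.3 ] yaw 1.2 | now [ 0.5303 -0.1993  0.221 ] yaw 93.17 t 1.2
```

View pics/w1.png

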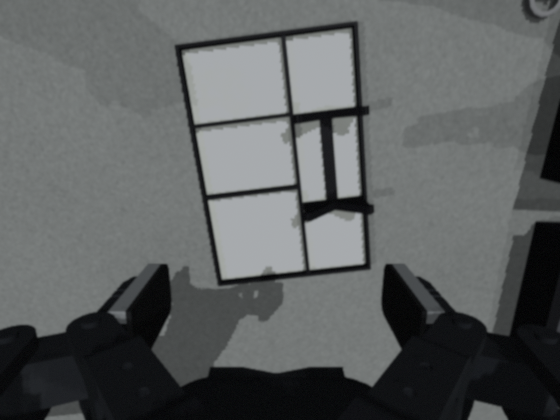

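The wrist picture shows the tray with corners at about (178,45), (357,22), (369,268) and (219,283). The two ribs are at rows 115 and 207, and the pockets are in the left column.

```bash
cat >> h.py <<'E'
def ray(s,u,v,z):
    f=s['img'].shape[0]/2/np.tan(np.radians(s['fov_y'])/2); V=np.linalg.inv(s['view'])
    d=V[:3,:3]@np.array([(u-s['cx'])/f,-(v-s['cy'])/f,-1]); c=V[:3,3]; return c+d*(z-c[2])/d[2]
E
python3 - <<'E'
from h import *
s=load('w1');P=cloud(s)
c=np.array([ray(s,u,v,.012)[:2] for u,v in((178,45),(357,22),(369,268),(219,283))])
print(c.round(4).tolist(),[np.linalg.norm(c[i]-c[i-1]).round(4) for i in range(4)],c.mean(0))
R=(slice(10,300),slice(165,385)); q=P[R][s['img'][R].max(-1)<60]; q=q[(q[:,2]>.007)&(q[:,2]<.06)]
print(cv2.minAreaRect(q[q[:,2]<.02,:2].astype(np.float32)*1000))
print('floor',P[240,260],P[80,240],P[155,245])
h=q[q[:,2]>.025]; print('ribs',len(h),cv2.minAreaRect(h[:,:2].astype(np.float32)*1000),h[:,2].max())
for u,v in((42,0),): pass
# inner dividers read from image
for n,(u,v) in dict(div1L=(193,125),div1R=(293,117),div2L=(206,197),div2R=(298,187),divtop=(285,38),divbot=(306,270),rib1l=(293,118),rib1r=(367,111),rib2l=(303,212),rib2r=(372,209)).items(): print(n,ray(s,u,v,.012).round(4),P[v,u].round(4))
E
python3 -m inch '{"slide":[[2,1,0],[6,3,0],[11,6,0],[17,9,0],[22,12,1],[26,14,1.5],[29,15,2],[29,15,2]],"yaw":[0,0,0,0,1,1,1,1],"claw":[1,1,1,1,1,1,1,1]}'
python3 - <<'E'
from h import *
s=snap('wrist','w2');P=cloud(s);m=yellow(s)
N,l,st,c=cv2.connectedComponentsWithStats(m)
for i in range(1,N):
    if st[i,4]<150: continue
    q=P[l==i]; zt=np.nanpercentile(q[:,2],97); t=q[q[:,2]>zt-.006]
    print(c[i].round(),st[i],'top',round(zt,4),'topc',t.mean(0).round(4),'box',cv2.minAreaRect(q[:,:2].astype(np.float32)*1000))
go(.664,.112,.2,92)
E
```

```text
[[0.4309, -0.0819], [0.5927, -0.0547], [0.6323, -0.2945], [0.4702, -0.3206]] [np.float64(0.2419), np.float64(0.1641), np.float64(0.243), np.float64(0.1642)] [ 0.53150701 -0.1879372 ]
((530.5247192382812, -189.40110778808594), (167.23971557617188, 245.93331909179688), 9.675101280212402)
floor [ 0.51296353 -0.27098177  0.00463545] [ 0.48758931 -0.10882015  0.00433053] [ 0.49422176 -0.18042092  0.00339136]
ribs 1166 ((578.2062377929688, -181.40785217285156), (67.43191528320312, 98.23983764648438), 9.192537307739258) 0.050075732971156806
div1L [ 0.4437 -0.1529  0.012 ] [ 0.4439 -0.1528  0.0129]
div1R [ 0.5402 -0.1405  0.012 ] [ 0.5387 -0.1401  0.0446]
div2L [ 0.4562 -0.2242  0.012 ] [ 0.4564 -0.2239  0.0131]
div2R [ 0.5496 -0.2091  0.012 ] [ 0.5496 -0.2091  0.0119]
divtop [ 0.5286 -0.0712  0.012 ] [ 0.5287 -0.0697  0.0041]
divbot [ 0.5643 -0.3003  0.012 ] [ 0.5642 -0.2997  0.0133]
rib1l [ 0.5403 -0.1415  0.012 ] [ 0.5388 -0.1409  0.0444]
rib1r [ 0.6108 -0.1314  0.012 ] [ 0.6027 -0.1318  0.0451]
rib2l [ 0.5565 -0.2352  0.012 ] [ 0.5572 -0.2373  0.0044]
rib2r [ 0.6275 -0.2284  0.012 ] [ 0.
[... 1198 characters left out ...]
27487182617, 7.410794258117676), 87.1142807006836)
[ 24. 119.] [ 12 107  26  26 531] top 0.0577 topc [0.4552 0.1473 0.0551] box ((nan, nan), (0.0, 0.0), 0.0)
[498. 121.] [493 110  16  22 164] top 0.0496 topc [0.8418 0.1559 0.0467] box ((nan, nan), (0.0, 0.0), 0.0)
[182. 220.] [154 210  46  40 344] top 0.0239 topc [0.571  0.0553 0.0215] box ((570.6602783203125, 47.07984924316406), (21.46082878112793, 50.18620300292969), 36.458187103271484)
[166. 241.] [157 227  24  23 233] top 0.0234 topc [0.5548 0.0317 0.0208] box ((557.1239624023438, 37.08717346191406), (17.986841201782227, 23.815832138061523), 18.789636611938477)
slide [2.32 0.02 0.05] yaw -0.6 | now [0.6644 0.0888 0.2005] yaw 91.44 t 2.25
```

View pics/w2.png

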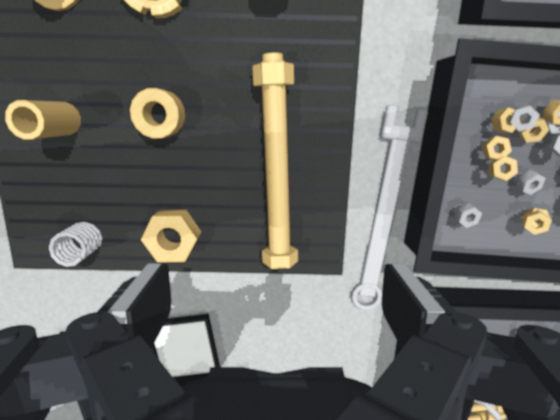

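The axle spans from its tip at about (273,53) to the far hexagon at about (280,268), with the shank centre from (275,90) to (279.5,245). The sprocket is out of view above.

```bash
python3 - <<'E'
from h import *
s=load('w2')
a,b,c,d=[ray(s,u,v,.018) for u,v in((273,53),(280,267),(275,90),(279.5,245))]
print(a,b,np.linalg.norm(a-b),(a+b)/2,c,d)
yaw=np.degrees(np.arctan2(*(c-d)[1::-1])); print(yaw)
m=(a+b)/2; t=(m[1]-d[1])/(c[1]-d[1]); x=d[0]+t*(c[0]-d[0]); print(x,m[1])
go(x,m[1],.06,yaw);go(x,m[1],.007,yaw)
# triangulate vs scene/side: project point
for n in('side0','scene0'): print(n,proj(load(n),[x,m[1],.018]))
# collar & spacer top centre triangulation check: rim centres in w2
for n,uv,z in(('collar',(157,112),.027),('spacer',(25,119),.058)): print(n,ray(s,*uv,z))
E
```

```text
[0.65609854 0.20663171 0.018     ] [0.66828731 0.00885337 0.018     ] 0.19815356888585972 [0.66219292 0.10774254 0.018     ] [0.65863122 0.17675088 0.018     ] [0.66705801 0.03230476 0.018     ]
93.33877314030819
0.6626570755696646 0.10774254152240062
slide [ 1.91 -0.1  14.05] yaw -1.9 | now [0.6644 0.0888 0.2005] yaw 91.44 t 2.25
slide [ 1.91 -0.09 19.35] yaw -1.9 | now [0.6644 0.0888 0.2005] yaw 91.44 t 2.25
side0 (np.float64(222.86511661632707), np.float64(236.80669923211275))
scene0 (np.float64(327.4382217012907), np.float64(249.66221546791007))
collar [0.55723331 0.15533258 0.027     ]
spacer [0.46335394 0.14746792 0.058     ]
```

```bash
python3 -m inch '{"slide":[[1,0,2],[1.9,-0.1,5],[1.9,-0.1,9],[1.9,-0.1,13],[1.9,-0.1,16],[1.9,-0.1,18.5],[1.9,-0.1,19.4],[1.9,-0.1,19.4]],"yaw":[-1,-2,-2,-2,-2,-2,-2,-2],"claw":[0.8,0.8,0.8,0.8,0.8,0.8,0.8,0.8]}'
python3 - <<'E'
from h import *
s=snap('wrist','w3'); go(.6627,.108,.006,93.3); P=cloud(s)
E
```

```text
time_s: 3.25
tcp_pos: [0.6636, 0.1054, 0.0074]
tcp_rot: [0.687, 0.727, -0.0, 0.0]
wrist_force: [-0.5, -0.9, 0.3]
grip_width: 0.0686
finger_force: 0.0
slide [ 0.19 -0.14  0.22] yaw -0.0 | now [0.6642 0.1062 0.0082] yaw 93.27 t 3.3
```

View pics/w3.png

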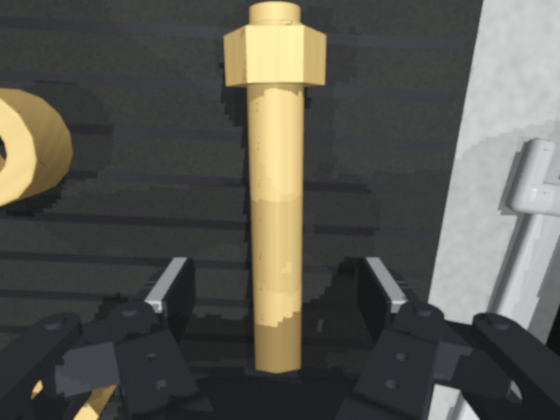

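The shank at column 277 lies midway between the fingers (columns 168 and 372), so I close.

```bash
python3 -m inch '{"slide":[[0,0,0.1],[0,0,0.2],[0,0,0.2],[0,0,0.2],[0,0,0.2],[0,0,0.2],[0,0,0.2],[0,0,0.2]],"yaw":[0,0,0,0,0,0,0,0],"claw":[0.5,0.2,0,0,0,0,0,0]}'
python3 -m inch '{"slide":[[0,0,-0.5],[0,0,-1],[0,0,-2],[0,0,-3.5],[0,0,-5.5],[0,0,-8],[0,0,-10],[0,0,-11]],"yaw":[0,0,0,0,0,0,0,0],"claw":[0,0,0,0,0,0,0,0]}'
python3 - <<'E'
from h import *
s=snap('wrist','w4');P=cloud(s); o=arm.observe(); R=Ro.from_quat(o['tcp_rot']).as_matrix()
m=yellow(s); q=P[m>0]; t=(q-o['tcp_pos'])@R; k=(abs(t[:,1])<.03)&(t[:,2]<.02)&(t[:,2]>-.06); t=t[k]
print('tool-frame axle', np.percentile(t[:,0],[1,99]), np.percentile(t[:,2],[2,5,50]))
for lo,hi in((0,.02),(.02,.04),(.04,.06)):
    b=t[(t[:,0]>lo)&(t[:,0]<hi)]; print(lo,b.mean(0).round(4),np.percentile(b[:,2],3).round(4))
go(.579,-.180,.08,99.4)
E
```

```text
time_s: 4.3
tcp_pos: [0.6639, 0.1073, 0.0061]
tcp_rot: [0.686, 0.728, 0.0, 0.0]
wrist_force: [-0.8, -0.3, 5.9]
grip_width: 0.0182
finger_force: 58.8
time_s: 5.3
tcp_pos: [0.6643, 0.1074, 0.1177]
tcp_rot: [0.686, 0.727, 0.001, 0.001]
wrist_force: [0.2, 0.1, -3.7]
grip_width: 0.018
finger_force: 58.7
tool-frame axle [-0.03483369  0.09440531] [-0.02551919 -0.02371598 -0.01983177]
0 [ 0.0097 -0.0037 -0.0189] -0.0216
0.02 [ 0.0288 -0.0052 -0.0176] -0.0213
0.04 [ 0.0498 -0.0073 -0.0168] -0.0196
slide [-28.2  -10.24   3.77] yaw -6.1 | now [0.6646 0.1075 0.1183] yaw 93.34 t 5.35
```

The axle is held, centred in the grip to about 1 mm.

```bash
python3 -m inch '{"slide":[[-2,-1,0],[-6,-2,0],[-11,-4,0],[-16,-6,0],[-21,-8,0],[-25,-9.2,0],[-27.5,-10,0],[-28.2,-10.2,1]],"yaw":[-1,-2,-3,-4,-5,-6,-6,-6],"claw":[0,0,0,0,0,0,0,0]}'
python3 - <<'E'
from h import *
snap('wrist','w5');snap('side','s5'); go(.579,-.180,.06,99.4)
E
```

```text
time_s: 6.35
tcp_pos: [0.5775, -0.1834, 0.105]
tcp_rot: [0.649, 0.761, -0.001, 0.001]
wrist_force: [-0.1, 0.3, -3.5]
grip_width: 0.0178
finger_force: 58.8
slide [-0.02  0.25  4.34] yaw -0.1 | now [ 0.5767 -0.1803  0.1034] yaw 99.3 t 6.45
```

View pics/w5.png

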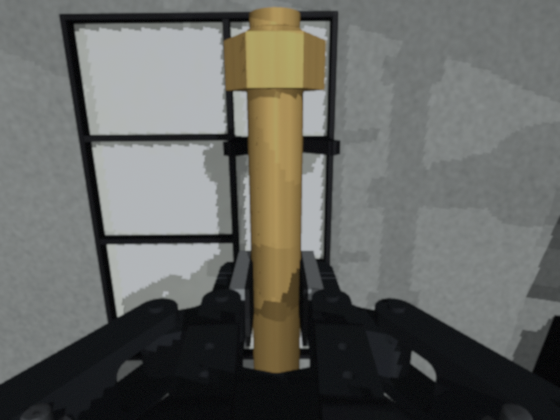

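The near rib spans columns 224–340 (centre 282, row 147), with the axle at column 275. So the rest lies a few mm to tool +y.

```bash
python3 - <<'E'
from h import *
s=load('w5')
a,b=ray(s,225,147,.047),ray(s,339,147,.047); print(a,b,(a+b)/2,np.linalg.norm(a-b))
c=(a+b)/2; e=ray(s,62,17,.012),ray(s,337,14,.012); print(e, np.degrees(np.arctan2(*(e[1]-e[0])[1::-1])))
l=ray(s,338,20,.012),ray(s,325,260,.012); print(l,np.degrees(np.arctan2(*(l[0]-l[1])[1::-1])))
ux=np.array([np.cos(np.radians(99.4)),np.sin(np.radians(99.4))]); r=c[:2]-.045*ux; print('rest',r)
go(*r,.03,99.4)
E
```

```text
[ 0.53998747 -0.14115654  0.047     ] [ 0.60344878 -0.13100785  0.047     ] [ 0.57171813 -0.1360822   0.047     ] 0.06426767690405605
(array([ 0.42915887, -0.0838147 ,  0.012     ]), array([ 0.59261944, -0.0561145 ,  0.012     ])) 9.618030060249014
(array([ 0.59387943, -0.059218  ,  0.012     ]), array([ 0.61663219, -0.21443114,  0.012     ])) 98.33961668649019
rest [ 0.57906779 -0.18047794]
slide [-0.07  0.26  7.34] yaw -0.1 | now [ 0.5767 -0.1803  0.1034] yaw 99.3 t 6.45
```

```bash
python3 -m inch '{"slide":[[0,0.2,1],[0,0.3,2.2],[0,0.3,3.5],[0,0.3,4.8],[0,0.3,6],[0,0.3,6.9],[0,0.3,7.3],[0,0.3,7.3]],"yaw":[0,0,0,0,0,0,0,0],"claw":[0,0,0,0,0,0,0,0]}'
python3 -m inch '{"slide":[[0,0,0.1],[0,0,0.2],[0,0,0.3],[0,0,0.4],[0,0,0.5],[0,0,0.5],[0,0,0.5],[0,0,0.5]],"yaw":[0,0,0,0,0,0,0,0],"claw":[0,0,0,0,0,0,0,0]}'
python3 - <<'E'
from h import *
go(.579,-.1805,.022,99.4)
E
```

```text
time_s: 7.45
tcp_pos: [0.5811, -0.1798, 0.0322]
tcp_rot: [0.647, 0.762, -0.0, -0.0]
wrist_force: [0.3, -0.1, -3.9]
grip_width: 0.0179
finger_force: 58.8
time_s: 8.45
tcp_pos: [0.5811, -0.1798, 0.0274]
tcp_rot: [0.647, 0.762, 0.0, 0.0]
wrist_force: [0.2, -0.6, -2.9]
grip_width: 0.018
finger_force: 58.8
slide [-0.03 -0.22  0.54] yaw -0.1 | now [ 0.5811 -0.1798  0.0274] yaw 99.34 t 8.45
```

```bash
python3 -m inch '{"slide":[[0,-0.1,0.1],[0,-0.2,0.2],[0,-0.2,0.3],[0,-0.2,0.4],[0,-0.2,0.45],[0,-0.2,0.5],[0,-0.2,0.5],[0,-0.2,0.5]],"yaw":[0,0,0,0,0,0,0,0],"claw":[0,0,0,0,0,0,0,0]}'

```

```text
time_s: 9.45
tcp_pos: [0.5798, -0.1801, 0.0227]
tcp_rot: [0.647, 0.762, 0.001, 0.001]
wrist_force: [1.3, -0.0, 0.5]
grip_width: 0.0178
finger_force: 58.9
```

```bash
python3 -m inch '{"slide":[[0,0,0.05],[0,0,0.1],[0,0,0.1],[0,0,0.1],[0,0,0.1],[0,0,0.1],[0,0,0.1],[0,0,0.1]],"yaw":[0,0,0,0,0,0,0,0],"claw":[0,0,0,0.1,0.25,0.35,0.5,0.5]}'
python3 -m inch '{"slide":[[0,0,0],[0,0,-0.5],[0,0,-2],[0,0,-4],[0,0,-7],[0,0,-11],[0,0,-15],[0,0,-17]],"yaw":[0,0,0,0,0,0,0,0],"claw":[0.5,0.5,0.5,0.6,0.8,1,1,1]}'
python3 - <<'E'
from h import *
s=snap('wrist','w6');s2=snap('side','s6');
P=cloud(s);m=yellow(s);q=P[m>0];q=q[(q[:,1]<0)&(q[:,0]<.7)]
print(cv2.minAreaRect(q[np.isfinite(q[:,0]),:2].astype(np.float32)*1000),np.nanpercentile(q[:,2],[50,90,97]))
go(.559,.385,.15,110)
a=s['img'][:, :];b=s2['img'][135:215,255:345]
b=cv2.resize(b,None,fx=2.6,fy=2.6);out=np.zeros((420,800,3),np.uint8);out[:,:560]=a;out[:b.shape[0],562:562+b.shape[1]]=b[:420,:238]
cv2.imwrite('pics/c6.png',out[...,::-1])
E
```

```text
time_s: 10.45
tcp_pos: [0.5781, -0.1803, 0.0208]
tcp_rot: [0.647, 0.762, -0.001, -0.001]
wrist_force: [-0.5, 0.6, 0.3]
grip_width: 0.0428
finger_force: 0.0
time_s: 11.45
tcp_pos: [0.5803, -0.1801, 0.1954]
tcp_rot: [0.647, 0.762, 0.001, 0.002]
wrist_force: [-0.7, -0.3, -0.1]
grip_width: 0.0854
finger_force: 0.0
((598.984130859375, -173.02317810058594), (74.14433288574219, 188.05621337890625), 9.712952613830566) [0.04413233 0.04976193 0.05081174]
slide [56.14  6.98  4.42] yaw -10.6 | now [ 0.581  -0.1802  0.1953] yaw 99.35 t 11.55
```

View pics/c6.png

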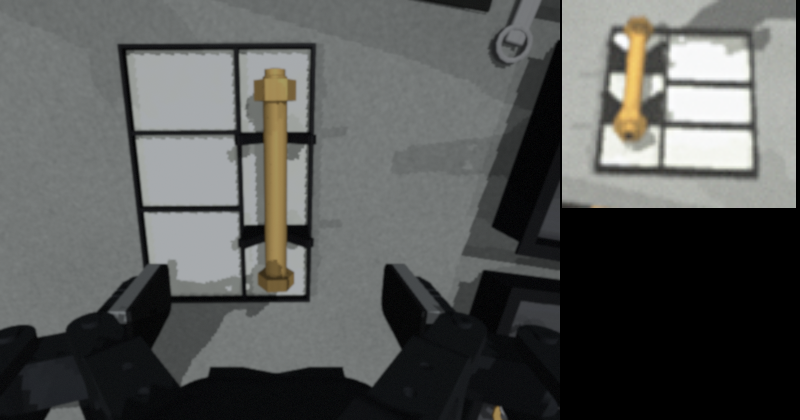

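The axle lies in both notches, at column 276 with ribs at 240–313, and its top is at 44 mm as expected. Next is the sprocket.

```bash
python3 -m inch '{"slide":[[3,0.5,0],[8,1,0],[14,2,0],[20,3,0],[26,3.5,0],[32,4,0],[38,4.7,0],[44,5.5,0]],"yaw":[0,0,0,0,0,0,0,0],"claw":[1,1,1,1,1,1,1,1]}'
python3 - <<'E'
from h import *
go(.559,.365,.15,99.4)
E
```

```text
time_s: 12.55
tcp_pos: [0.5612, 0.2644, 0.1907]
tcp_rot: [0.647, 0.762, -0.001, -0.0]
wrist_force: [1.8, 0.4, -0.7]
grip_width: 0.0852
finger_force: 0.0
slide [9.97 1.43 4.06] yaw -0.1 | now [0.5612 0.2644 0.1907] yaw 99.34 t 12.55
```

```bash
python3 -m inch '{"slide":[[3,0.4,0.5],[6,0.8,1.5],[8.5,1.2,2.5],[9.7,1.4,3.5],[10,1.4,4],[10,1.4,4],[10,1.4,4],[10,1.4,4]],"yaw":[0,0,0,0,0,0,0,0],"claw":[1,1,0.8,0.7,0.6,0.6,0.6,0.6]}'
python3 - <<'E'
from h import *
s=snap('wrist','w7');P=cloud(s);m=yellow(s)
q=P[m>0];
for lo,hi in((.008,.015),(.025,.035)):
    t=q[(q[:,2]>lo)&(q[:,2]<hi)&(abs(q[:,1]-.385)<.05)&(abs(q[:,0]-.56)<.05)]; print(len(t),cv2.minEnclosingCircle(t[:,:2].astype(np.float32)*1000))
go(.559,.385,.012,99.4)
E
```

```text
time_s: 13.55
tcp_pos: [0.5601, 0.3631, 0.1519]
tcp_rot: [0.648, 0.762, 0.0, 0.0]
wrist_force: [-1.2, -0.1, -0.2]
grip_width: 0.0513
finger_force: 0.0
70 ((551.2936401367188, 387.5292053222656), 16.807153701782227)
24 ((554.0032348632812, 386.21185302734375), 13.80785846710205)
slide [ 2.15  0.24 13.99] yaw -0.1 | now [0.56   0.3633 0.1519] yaw 99.29 t 13.6
```

View pics/w7.png

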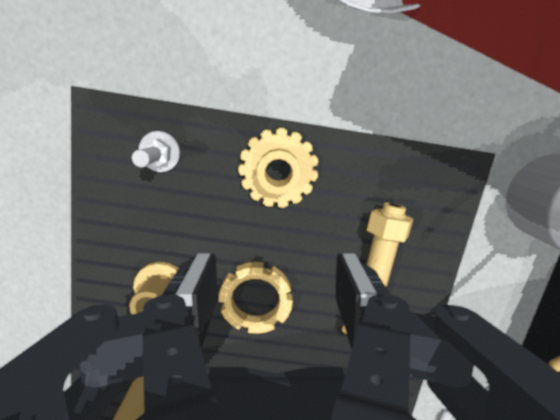

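The sprocket's disc is centred at about (279,168) and its boss at about (279,171).

```bash
python3 - <<'E'
from h import *
s=load('w7'); a=ray(s,279,168,.011);b=ray(s,279,171,.029);print(a,b); P=cloud(s)
m=cv2.cvtColor(s['img'],cv2.COLOR_RGB2HSV); print(P[168,257:303:5,2].round(4),P[168,262],P[168,298])
c=(a+b)/2; go(c[0],c[1],.012,99.4); print([proj(load(n),[c[0],c[1],.029]) for n in('side0','scene0')])
E
```

```text
[0.55724953 0.38555952 0.011     ] [0.55701819 0.38610298 0.029     ]
[0.0299 0.0292 0.0043 0.0052 0.005  0.0047 0.0046 0.0302 0.0294 0.0136] [0.54394298 0.38632878 0.02922669] [0.57073872 0.39085489 0.03020229]
slide [ 2.27  0.07 13.99] yaw -0.1 | now [0.56   0.3633 0.1519] yaw 99.29 t 13.6
[(np.float64(227.59055548822124), np.float64(350.2377367402735)), (np.float64(410.3098347607098), np.float64(201.68535719543036))]
```

```bash
python3 -m inch '{"slide":[[1,0,2],[2.2,0.1,5],[2.3,0.1,8],[2.3,0.1,10.5],[2.3,0.1,12.3],[2.3,0.1,13.4],[2.3,0.1,13.8],[2.3,0.1,13.8]],"yaw":[0,0,0,0,0,0,0,0],"claw":[0.6,0.6,0.6,0.6,0.6,0.6,0.6,0.6]}'
python3 - <<'E'
from h import *
s=snap('wrist','w8');go(.5571,.3858,.012,99.4)
E
```

```text
time_s: 14.6
tcp_pos: [0.557, 0.387, 0.0138]
tcp_rot: [0.647, 0.762, 0.0, 0.0]
wrist_force: [-0.9, 0.6, -0.0]
grip_width: 0.0514
finger_force: 0.0
slide [-0.14 -0.03  0.22] yaw -0.1 | now [0.5572 0.3872 0.0142] yaw 99.34 t 14.65
```

View pics/w8.png

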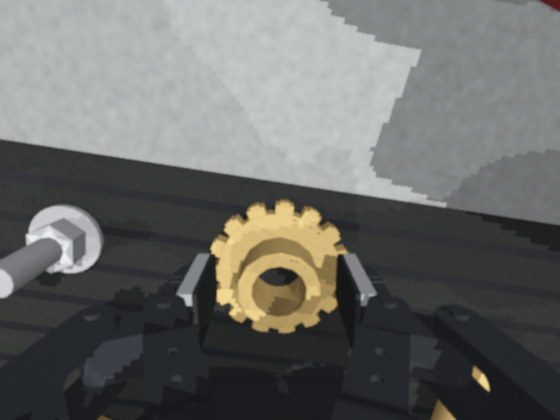

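The boss at (279,284) lies midway between the fingers (columns 205 and 347). I go slightly lower and close.

```bash
python3 -m inch '{"slide":[[-0.1,0,0.1],[-0.1,0,0.2],[-0.1,0,0.2],[-0.1,0,0.2],[-0.1,0,0.2],[-0.1,0,0.2],[-0.1,0,0.2],[-0.1,0,0.2]],"yaw":[0,0,0,0,0,0,0,0],"claw":[0.5,0.4,0.2,0,0,0,0,0]}'
python3 -m inch '{"slide":[[0,0,-0.5],[0,0,-1],[0,0,-2],[0,0,-4],[0,0,-6],[0,0,-8],[0,0,-9],[0,0,-9]],"yaw":[0,0,0,0,0,0,0,0],"claw":[0,0,0,0,0,0,0,0]}'
python3 - <<'E'
from h import *
s=snap('wrist','w9');P=cloud(s);o=arm.observe();R=Ro.from_quat(o['tcp_rot']).as_matrix();t=((P[yellow(s)>0])-o['tcp_pos'])@R
t=t[(abs(t[:,1])<.05)&(abs(t[:,0])<.05)&(abs(t[:,2])<.05)];print(t.min(0),t.max(0),np.percentile(t[:,2],[5,50,95]))
c=np.array([.5315,-.1875]);a=np.radians(99.5);M=np.array([[np.cos(a),-np.sin(a)],[np.sin(a),np.cos(a)]])
for x in(-72,13,85): print(c+M@[x/1e3,.033])
p=c+M@[-.072,.033]; go(*p,.08,99.5)
E
```

```text
time_s: 15.65
tcp_pos: [0.5579, 0.386, 0.0125]
tcp_rot: [0.647, 0.762, 0.001, 0.001]
wrist_force: [0.4, -1.0, 6.7]
grip_width: 0.0317
finger_force: 59.7
time_s: 16.65
tcp_pos: [0.5573, 0.3861, 0.1026]
tcp_rot: [0.647, 0.762, 0.001, 0.0]
wrist_force: [0.2, -0.5, -1.4]
grip_width: 0.0316
finger_force: 59.6
[-0.03279224 -0.03249483 -0.04985648] [0.03153613 0.03833626 0.00736915] [-0.01935957 -0.01063886  0.00424264]
[ 0.510836   -0.26395913]
[ 0.49680696 -0.18012486]
[ 0.48492353 -0.10911229]
slide [-63.35 -15.08   2.15] yaw -0.2 | now [0.5568 0.3856 0.1015] yaw 99.34 t 16.7
```

```bash
python3 -m inch '{"slide":[[-2,-0.5,0],[-5,-1,0],[-10,-2,0],[-15,-3.5,0],[-20,-5,0],[-25,-6,0],[-30,-7,0],[-35,-8.3,0]],"yaw":[0,0,0,0,0,0,0,0],"claw":[0,0,0,0,0,0,0,0]}'
python3 -m inch '{"slide":[[-5,-1.2,0],[-10,-2.4,0],[-15,-3.6,0],[-20,-4.8,0],[-24,-5.7,0.5],[-27,-6.4,1],[-28.3,-6.8,1.5],[-28.3,-6.8,2]],"yaw":[0,0,0,0,0,0,0,0],"claw":[0,0,0,0,0,0,0,0]}'
python3 - <<'E'
from h import *
s=snap('wrist','w10');go(.5108,-.264,.05,99.5)
E
```

```text
time_s: 17.7
tcp_pos: [0.5314, 0.0251, 0.1007]
tcp_rot: [0.647, 0.762, -0.0, -0.0]
wrist_force: [0.8, -0.5, -0.8]
grip_width: 0.032
finger_force: 59.7
time_s: 18.7
tcp_pos: [0.5101, -0.2635, 0.0804]
tcp_rot: [0.648, 0.762, -0.0, -0.001]
wrist_force: [-0.3, 0.9, -1.3]
grip_width: 0.032
finger_force: 59.7
slide [-0.25  0.02  3.  ] yaw -0.1 | now [ 0.5102 -0.2617  0.08  ] yaw 99.41 t 18.75
```

View pics/w10.png

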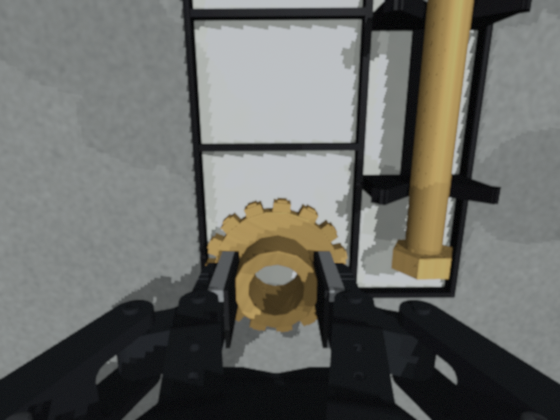

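The sprocket hangs over the large pocket, whose inner walls are at columns 205 and 352. I lower it.

```bash
python3 -m inch '{"slide":[[-0.1,0,1],[-0.2,0,2.2],[-0.2,0,3.4],[-0.2,0,4.6],[-0.2,0,5.5],[-0.2,0,6],[-0.2,0,6.3],[-0.2,0,6.4]],"yaw":[0,0,0,0,0,0,0,0],"claw":[0,0,0,0,0,0,0,0]}'
python3 -m inch '{"slide":[[0,0,0],[0,0,0.1],[0,0,0.15],[0,0,0.2],[0,0,0.25],[0,0,0.3],[0,0,0.3],[0,0,0.3]],"yaw":[0,0,0,0,0,0,0,0],"claw":[0,0,0,0,0,0,0,0]}'
```

```text
time_s: 19.75
tcp_pos: [0.5112, -0.2654, 0.0174]
tcp_rot: [0.647, 0.762, 0.0, 0.0]
wrist_force: [-0.0, -0.0, -1.9]
grip_width: 0.0314
finger_force: 59.7
time_s: 20.75
tcp_pos: [0.511, -0.2653, 0.0143]
tcp_rot: [0.647, 0.762, 0.0, -0.0]
wrist_force: [-0.1, -0.7, -1.5]
grip_width: 0.032
finger_force: 59.7
```

```bash
python3 -m inch '{"slide":[[0,0,0.05],[0,0,0.1],[0,0,0.15],[0,0,0.2],[0,0,0.2],[0,0,0.2],[0,0,0.2],[0,0,0.2]],"yaw":[0,0,0,0,0,0,0,0],"claw":[0,0,0,0,0,0,0,0]}'
```

```text
time_s: 21.75
tcp_pos: [0.511, -0.2653, 0.0125]
tcp_rot: [0.647, 0.762, -0.0, 0.0]
wrist_force: [-1.2, 0.0, 1.8]
grip_width: 0.0316
finger_force: 59.9
```

Contact. I release, then retreat.

```bash
python3 -m inch '{"slide":[[0,0,0],[0,0,0],[0,0,0],[0,0,0],[0,0,-0.3],[0,0,-1.5],[0,0,-4],[0,0,-7]],"yaw":[0,0,0,0,0,0,0,0],"claw":[0.15,0.35,0.5,0.5,0.5,0.5,0.6,0.7]}'
python3 - <<'E'
from h import *
go(.465,.12,.16,99.4)
E
```

```text
time_s: 22.75
tcp_pos: [0.5109, -0.2652, 0.0835]
tcp_rot: [0.647, 0.762, 0.0, -0.0]
wrist_force: [0.4, -0.3, 0.5]
grip_width: 0.0596
finger_force: 0.0
slide [38.76  1.73 -7.64] yaw -0.0 | now [ 0.5109 -0.2652  0.0835] yaw 99.36 t 22.75
```

```bash
python3 -m inch '{"slide":[[2,0,-2],[6,0.2,-4],[11,0.4,-6],[17,0.7,-7.5],[23,1,-7.5],[29,1.3,-7.5],[35,1.6,-7.5],[38.8,1.7,-7.5]],"yaw":[0,0,0,0,0,0,0,0],"claw":[0.7,0.7,0.7,0.7,0.7,0.7,0.7,0.7]}'
python3 - <<'E'
from h import *
s=snap('wrist','w11');snap('side','s11');snap('scene','c11');go(.465,.147,.04,99.4)
a=cv2.imread('pics/s11.png')[135:215,255:345];b=s['img'][...,::-1]
a=cv2.resize(a,None,fx=2.6,fy=2.6);out=np.zeros((420,800,3),np.uint8);out[:,:560]=b;out[:208,562:796]=a;cv2.imwrite('pics/c11m.png',out)
E
```

```text
time_s: 23.75
tcp_pos: [0.4642, 0.124, 0.1586]
tcp_rot: [0.646, 0.764, 0.001, 0.0]
wrist_force: [0.2, 0.2, -0.8]
grip_width: 0.0596
finger_force: 0.0
slide [ 2.33  0.44 11.84] yaw 0.3 | now [0.4644 0.1231 0.1584] yaw 99.68 t 23.9
```

View pics/c11m.png

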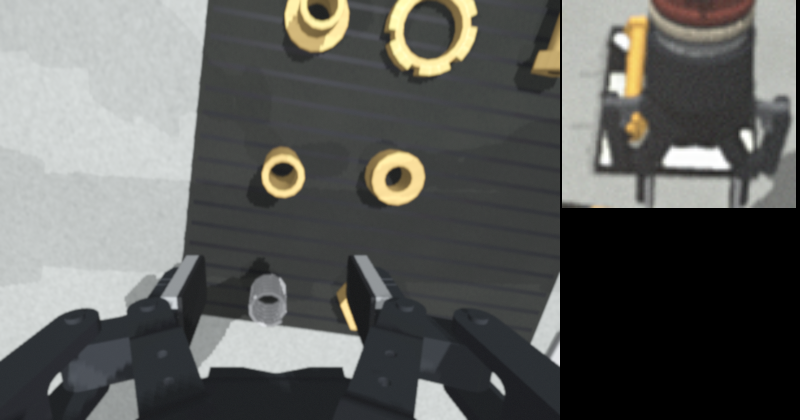

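The spacer's top rim is centred at about (283,176) and the collar's top at about (396,178).

```bash
python3 - <<'E'
from h import *
s=load('w11');a=ray(s,283,176,.058);b=ray(s,395.5,178,.027);print(a,b,cloud(s)[193,283],cloud(s)[196,396])
for n in('side0','scene0'): print(proj(load(n),a),proj(load(n),b))
go(a[0],a[1],.028,99.4)
E
```

```text
[0.46371021 0.147823   0.058     ] [0.55296247 0.15556448 0.027     ] [0.46577863 0.13590355 0.05830204] [0.55649024 0.14174378 0.02850313]
(np.float64(300.73732972837877), np.float64(252.9948899195979)) (np.float64(261.2974373210533), np.float64(257.4858040168524))
(np.float64(314.4044020488171), np.float64(189.67698330902422)) (np.float64(329.0736111048034), np.float64(216.98880500631807))
slide [ 2.44  0.32 13.04] yaw 0.3 | now [0.4644 0.1231 0.1584] yaw 99.68 t 23.9
```

```bash
python3 -m inch '{"slide":[[1,0.2,2],[2.3,0.3,4],[2.4,0.3,6.5],[2.4,0.3,9],[2.4,0.3,11],[2.4,0.3,12.5],[2.4,0.3,13],[2.4,0.3,13]],"yaw":[0,0,0,0,0,0,0,0],"claw":[0.7,0.7,0.7,0.7,0.7,0.7,0.7,0.7]}'
python3 -m inch '{"slide":[[0,0,0],[0,0,0],[0,0,0],[0,0,0],[0,0,0],[0,0,0],[0,0,0],[0,0,0]],"yaw":[0,0,0,0,0,0,0,0],"claw":[0.5,0.3,0.1,0,0,0,0,0]}'
python3 - <<'E'
from h import *
s=snap('wrist','w12');go(.4645,.1478,.028,99.4)
E
```

```text
time_s: 24.9
tcp_pos: [0.4641, 0.1442, 0.0275]
tcp_rot: [0.647, 0.762, 0.0, 0.0]
wrist_force: [0.3, 0.4, -0.2]
grip_width: 0.0599
finger_force: 0.0
time_s: 25.9
tcp_pos: [0.4646, 0.1447, 0.0282]
tcp_rot: [0.647, 0.762, 0.001, 0.001]
wrist_force: [-0.0, -0.7, 6.0]
grip_width: 0.0286
finger_force: 58.9
slide [0.3  0.04 0.02] yaw -0.0 | now [0.4645 0.1447 0.0282] yaw 99.35 t 25.95
```

View pics/w12.png

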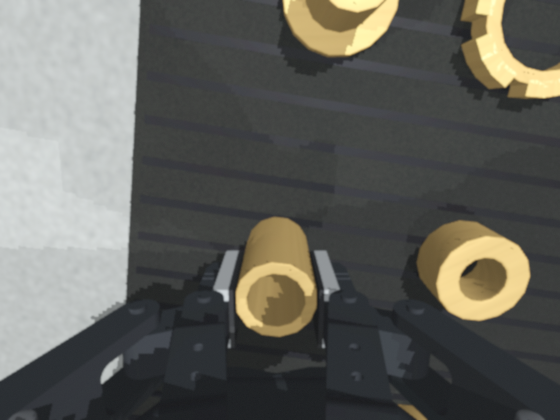

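The spacer is gripped upright on both sides. I lift it and carry it to the middle pocket.

```bash
python3 -m inch '{"slide":[[0,0,-0.5],[0,0,-1.5],[0,0,-3],[0,0,-5],[0,0,-7],[0,0,-8.5],[-1,0,-9.5],[-3,0,-10]],"yaw":[0,0,0,0,0,0,0,0],"claw":[0,0,0,0,0,0,0,0]}'
python3 - <<'E'
from h import *
go(.4968,-.182,.13,99.4)
E
```

```text
time_s: 26.95
tcp_pos: [0.4688, 0.1147, 0.1281]
tcp_rot: [0.647, 0.763, 0.0, 0.0]
wrist_force: [1.1, -0.7, -2.4]
grip_width: 0.0287
finger_force: 59.2
slide [-29.73  -2.1   -0.2 ] yaw 0.0 | now [0.4688 0.1147 0.1281] yaw 99.44 t 26.95
```

```bash
python3 -m inch '{"slide":[[-3,-0.2,0],[-8,-0.6,0],[-13,-0.9,0],[-18,-1.3,0],[-23,-1.6,0],[-27,-1.9,0.5],[-29.5,-2.1,1.5],[-29.8,-2.1,2.5]],"yaw":[0,0,0,0,0,0,0,0],"claw":[0,0,0,0,0,0,0,0]}'
python3 - <<'E'
from h import *
s=snap('wrist','w13');go(.4968,-.182,.04,99.5)
E
```

```text
time_s: 27.95
tcp_pos: [0.4957, -0.1845, 0.1013]
tcp_rot: [0.649, 0.761, -0.0, -0.0]
wrist_force: [-0.2, -0.3, -1.2]
grip_width: 0.0284
finger_force: 59.2
slide [0.01 0.2  6.01] yaw -0.2 | now [ 0.495  -0.1825  0.1001] yaw 99.29 t 28.0
```

View pics/w13.png

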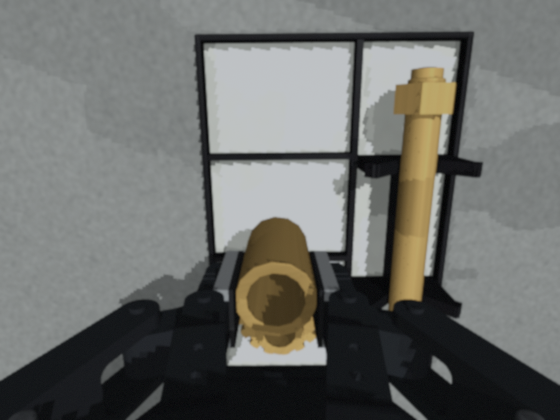

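The middle pocket's dividers are at rows 157 and 258, and its outer and inner walls at columns 210 and 352. I check the pocket centre by calculation.

```bash
python3 - <<'E'
from h import *
s=load('w13')
a=[ray(s,u,v,.012) for u,v in((209,157),(353,157),(216,257),(350,257))]
print(np.round(a,4),np.mean(a,0)); c=np.mean(a,0); go(c[0],c[1],.033,99.5)
e=[ray(s,u,v,.012) for u,v in((202,40),(357,40))]; print('end pocket',np.mean(e+a[:2],0))
E
```

```text
[[ 0.4444 -0.1541  0.012 ]
 [ 0.5377 -0.1391  0.012 ]
 [ 0.457  -0.2239  0.012 ]
 [ 0.5508 -0.2087  0.012 ]] [ 0.49747251 -0.18144994  0.012     ]
slide [0.05 0.28 6.71] yaw -0.2 | now [ 0.495  -0.1825  0.1001] yaw 99.29 t 28.0
end pocket [ 0.48486954 -0.11196856  0.012     ]
```

```bash
python3 -m inch '{"slide":[[0,0.1,1],[0,0.2,2.2],[0,0.2,3.5],[0,0.2,4.8],[0,0.2,5.8],[0,0.2,6.5],[0,0.2,6.8],[0,0.2,6.8]],"yaw":[0,0,0,0,0,0,0,0],"claw":[0,0,0,0,0,0,0,0]}'
python3 -m inch '{"slide":[[0,0,0],[0,0,0.1],[0,0,0.15],[0,0,0.2],[0,0,0.25],[0,0,0.3],[0,0,0.3],[0,0,0.3]],"yaw":[0,0,0,0,0,0,0,0],"claw":[0,0,0,0,0,0,0,0]}'
```

```text
time_s: 29.0
tcp_pos: [0.4984, -0.1823, 0.0343]
tcp_rot: [0.647, 0.762, 0.0, 0.0]
wrist_force: [0.8, -0.4, -1.1]
grip_width: 0.0286
finger_force: 59.3
time_s: 30.0
tcp_pos: [0.4983, -0.1822, 0.0313]
tcp_rot: [0.647, 0.762, 0.0, -0.0]
wrist_force: [-0.6, -0.0, -2.1]
grip_width: 0.028
finger_force: 59.3
```

```bash
python3 -m inch '{"slide":[[0,0,0.05],[0,0,0.1],[0,0,0.15],[0,0,0.2],[0,0,0.25],[0,0,0.3],[0,0,0.3],[0,0,0.3]],"yaw":[0,0,0,0,0,0,0,0],"claw":[0,0,0,0,0,0,0,0]}'
```

```text
time_s: 31.0
tcp_pos: [0.4984, -0.1823, 0.0283]
tcp_rot: [0.647, 0.762, 0.0, -0.0]
wrist_force: [-0.4, 0.5, -1.7]
grip_width: 0.0285
finger_force: 59.3
```

```bash
python3 -m inch '{"slide":[[0,0,0.05],[0,0,0.1],[0,0,0.1],[0,0,0.1],[0,0,0.1],[0,0,0.1],[0,0,0.1],[0,0,0.1]],"yaw":[0,0,0,0,0,0,0,0],"claw":[0,0,0,0,0,0,0,0]}'
```

```text
time_s: 32.0
tcp_pos: [0.4984, -0.1823, 0.0282]
tcp_rot: [0.647, 0.762, -0.0, 0.0]
wrist_force: [-1.5, -1.2, 4.9]
grip_width: 0.0283
finger_force: 60.2
```

Contact with the floor. I release slowly and retreat straight up.

```bash
python3 -m inch '{"slide":[[0,0,0],[0,0,0],[0,0,0],[0,0,0],[0,0,0],[0,0,-0.5],[0,0,-2],[0,0,-4.5]],"yaw":[0,0,0,0,0,0,0,0],"claw":[0.1,0.25,0.4,0.5,0.6,0.6,0.6,0.6]}'
python3 -m inch '{"slide":[[0,0,-3],[0,0,-5],[2,0,-7],[6,0,-7],[11,0,-7],[17,0,-7],[22,0,-7],[26,0,-7]],"yaw":[0,0,0,0,0,0,0,0],"claw":[0.7,0.7,0.7,0.7,0.7,0.7,0.7,0.7]}'
python3 - <<'E'
from h import *
go(.5545,.13,.12,99.4)
E
```

```text
time_s: 33.0
tcp_pos: [0.498, -0.1821, 0.0731]
tcp_rot: [0.647, 0.762, -0.0, -0.001]
wrist_force: [0.8, -0.2, -0.2]
grip_width: 0.0508
finger_force: 0.0
time_s: 34.0
tcp_pos: [0.4558, 0.0768, 0.1436]
tcp_rot: [0.646, 0.763, 0.001, 0.0]
wrist_force: [0.1, 0.5, -0.6]
grip_width: 0.0598
finger_force: 0.0
slide [ 3.63 10.61  2.38] yaw 0.1 | now [0.4558 0.0768 0.1436] yaw 99.47 t 34.0
```

I've now viewed 15 pictures, one over the limit of 14. I won't view any more and will check the rest by image code.

```bash
python3 -m inch '{"slide":[[0.5,1.5,0],[1.5,4,0.5],[2.5,6.5,1],[3.3,8.5,1.5],[3.6,10,2],[3.6,10.6,2.3],[3.6,10.6,2.3],[3.6,10.6,2.3]],"yaw":[0,0,0,0,0,0,0,0],"claw":[0.7,0.7,0.7,0.7,0.7,0.7,0.7,0.7]}'
python3 - <<'E'
from h import *
s=snap('wrist','w14');P=cloud(s);h=cv2.cvtColor(s['img'],cv2.COLOR_RGB2HSV)
col=(h[...,0]>10)&(h[...,0]<35)&(h[...,1]>80)
for lo,hi in((.0235,.033),):
    k=col&(P[...,2]>lo)&(P[...,2]<hi)&(abs(P[...,0]-.555)<.035)&(abs(P[...,1]-.156)<.035)
    t=P[k]; print(len(t),cv2.minEnclosingCircle(t[:,:2].astype(np.float32)*1000),np.median(t,0),t.min(0),t.max(0))
    v,u=np.nonzero(k); print(u.min(),u.max(),v.min(),v.max())
    (cu,cv_),r=cv2.minEnclosingCircle(np.stack([u,v],1).astype(np.float32)); c=ray(s,cu,cv_,.027); print(cu,cv_,r,c)
go(c[0],c[1],.009,99.4)
E
```

```text
time_s: 35.0
tcp_pos: [0.5543, 0.1266, 0.1197]
tcp_rot: [0.647, 0.762, -0.0, -0.0]
wrist_force: [-0.2, -0.5, 0.1]
grip_width: 0.06
finger_force: 0.0
2256 ((554.7839965820312, 154.14926147460938), 20.94005012512207) [0.55462026 0.15497027 0.02822253] [0.53405799 0.13372767 0.02352691] [0.57503979 0.17475101 0.03074815]
255 316 141 202
285.61676025390625 171.7934112548828 30.904502868652344 [0.55452521 0.15470716 0.027     ]
slide [ 2.77  0.47 11.07] yaw -0.1 | now [0.5544 0.1267 0.1197] yaw 99.34 t 35.05
```

```bash
python3 -m inch '{"slide":[[1,0.2,1.5],[2.4,0.4,3.5],[2.8,0.5,6],[2.8,0.5,8],[2.8,0.5,9.7],[2.8,0.5,10.8],[2.8,0.5,11.2],[2.8,0.5,11.3]],"yaw":[0,0,0,0,0,0,0,0],"claw":[0.75,0.75,0.75,0.75,0.75,0.75,0.75,0.75]}'
python3 -m inch '{"slide":[[0,0,0],[0,0,0],[0,0,0],[0,0,0],[0,0,0],[0,0,0],[0,0,0],[0,0,0]],"yaw":[0,0,0,0,0,0,0,0],"claw":[0.6,0.4,0.2,0,0,0,0,0]}'
python3 -m inch '{"slide":[[0,0,-0.5],[0,0,-1],[0,0,-2],[0,0,-4],[0,0,-6],[0,0,-8],[0,0,-9],[0,0,-10]],"yaw":[0,0,0,0,0,0,0,0],"claw":[0,0,0,0,0,0,0,0]}'
python3 - <<'E'
from h import *
s=snap('wrist','w15');P=cloud(s);o=arm.observe();R=Ro.from_quat(o['tcp_rot']).as_matrix();t=((P[yellow(s)>0])-o['tcp_pos'])@R
t=t[(abs(t[:,1])<.03)&(abs(t[:,0])<.04)&(abs(t[:,2])<.04)];print(len(t),t.min(0),t.max(0),np.percentile(t[:,2],[2,50,98]))
go(.4849,-.111,.09,99.5)
E
```

```text
time_s: 36.05
tcp_pos: [0.5555, 0.1556, 0.0064]
tcp_rot: [0.647, 0.762, 0.0, 0.0]
wrist_force: [1.1, 0.6, -0.7]
grip_width: 0.0641
finger_force: 0.0
time_s: 37.05
tcp_pos: [0.556, 0.1557, 0.0074]
tcp_rot: [0.647, 0.762, 0.001, 0.001]
wrist_force: [-0.6, 0.5, 5.4]
grip_width: 0.0398
finger_force: 60.8
time_s: 38.05
tcp_pos: [0.555, 0.1552, 0.1067]
tcp_rot: [0.647, 0.762, -0.0, -0.0]
wrist_force: [0.4, -1.1, -0.9]
grip_width: 0.0396
finger_force: 60.7
4762 [-0.02153107 -0.02258442 -0.02182875] [0.01970841 0.01769046 0.00420785] [-0.02040765 -0.01545475  0.00193698]
slide [-25.16 -11.32   1.76] yaw -0.2 | now [0.5557 0.1556 0.1079] yaw 99.34 t 38.1
```

```bash
python3 -m inch '{"slide":[[-2,-1,0],[-6,-3,0],[-11,-5,0],[-16,-7.2,0],[-20,-9,0],[-23.5,-10.6,0],[-25.2,-11.3,0],[-25.2,-11.3,1]],"yaw":[0,0,0,0,0,0,0,0],"claw":[0,0,0,0,0,0,0,0]}'
python3 - <<'E'
from h import *
s=snap('wrist','w16');go(.4849,-.111,.013,99.5)
P=cloud(s)
# divider/wall check: dark pixels along pocket mid-lines, floor bright
g=s['img'].max(-1)
for u in(240,): 
    col=g[:,u]; d=np.nonzero(col[:330]<60)[0]; print('col',u,[ (v,P[v,u].round(3).tolist()) for v in d[::3][:20]])
E
```

```text
time_s: 39.1
tcp_pos: [0.4846, -0.1135, 0.0961]
tcp_rot: [0.649, 0.761, -0.0, 0.001]
wrist_force: [0.2, 1.0, -2.6]
grip_width: 0.0402
finger_force: 60.7
slide [0.02 0.11 8.17] yaw -0.2 | now [ 0.484  -0.1115  0.0947] yaw 99.28 t 39.15
col 240 [(np.int64(0), [0.441, 0.012, 0.004]), (np.int64(3), [0.441, 0.01, 0.004]), (np.int64(6), [0.442, 0.009, 0.004]), (np.int64(9), [0.442, 0.007, 0.004]), (np.int64(12), [0.442, 0.005, 0.004]), (np.int64(15), [0.442, 0.004, 0.005]), (np.int64(18), [0.443, 0.002, 0.005]), (np.int64(21), [0.443, 0.001, 0.005]), (np.int64(24), [0.443, -0.001, 0.005]), (np.int64(27), [0.443, -0.003, 0.005]), (np.int64(30), [0.444, -0.004, 0.006]), (np.int64(33), [0.444, -0.006, 0.005]), (np.int64(154), [0.453, -0.078, 0.007]), (np.int64(157), [0.454, -0.079, 0.013])]
```

```bash
python3 -m inch '{"slide":[[0,0.1,1],[0,0.1,2.5],[0,0.1,4],[0,0.1,5.5],[0,0.1,6.8],[0,0.1,7.7],[0,0.1,8.1],[0,0.1,8.2]],"yaw":[0,0,0,0,0,0,0,0],"claw":[0,0,0,0,0,0,0,0]}'
python3 -m inch '{"slide":[[0,0,0],[0,0,0.1],[0,0,0.2],[0,0,0.25],[0,0,0.3],[0,0,0.35],[0,0,0.4],[0,0,0.4]],"yaw":[0,0,0,0,0,0,0,0],"claw":[0,0,0,0,0,0,0,0]}'
```

```text
time_s: 40.15
tcp_pos: [0.4858, -0.1114, 0.0143]
tcp_rot: [0.647, 0.762, 0.0, 0.0]
wrist_force: [-0.4, 0.1, -1.9]
grip_width: 0.04
finger_force: 60.7
time_s: 41.15
tcp_pos: [0.4857, -0.1114, 0.0103]
tcp_rot: [0.647, 0.762, 0.0, -0.0]
wrist_force: [-0.6, -0.4, -1.6]
grip_width: 0.0396
finger_force: 60.7
```

```bash
python3 -m inch '{"slide":[[0,0,0.05],[0,0,0.1],[0,0,0.15],[0,0,0.2],[0,0,0.25],[0,0,0.3],[0,0,0.3],[0,0,0.3]],"yaw":[0,0,0,0,0,0,0,0],"claw":[0,0,0,0,0,0,0,0]}'
```

```text
time_s: 42.15
tcp_pos: [0.4857, -0.1114, 0.0075]
tcp_rot: [0.647, 0.762, 0.0, 0.0]
wrist_force: [-1.1, -0.4, 0.4]
grip_width: 0.0402
finger_force: 60.9
```

```bash
python3 -m inch '{"slide":[[0,0,0],[0,0,0],[0,0,0],[0,0,0],[0,0,0],[0,0,-0.5],[0,0,-2],[0,0,-4.5]],"yaw":[0,0,0,0,0,0,0,0],"claw":[0.3,0.5,0.6,0.65,0.65,0.65,0.65,0.65]}'
python3 -m inch '{"slide":[[0,0,-3],[0,0,-7],[0,0,-12],[0,0,-15],[-1,0,-16],[-3,0,-16],[-4,0,-16],[-4,0,-16]],"yaw":[0,0,0,0,0,0,0,0],"claw":[0.65,0.65,0.65,0.65,0.65,0.65,0.65,0.65]}'
python3 - <<'E'
from h import *
c=np.array([.5315,-.1875]);a=np.radians(99.5);M=np.array([[np.cos(a),-np.sin(a)],[np.sin(a),np.cos(a)]])
for n in('wrist','side','scene'):
    s=snap(n,n+'F');P=cloud(s);m=yellow(s);print(n)
    N,l,st,ct=cv2.connectedComponentsWithStats(m)
    for i in range(1,N):
        if st[i,4]<60: continue
        q=P[l==i];q=q[np.isfinite(q[:,0])];zt=np.percentile(q[:,2],95);t=q[q[:,2]>zt-.004].mean(0)
        if abs(t[0]-.55)>.2 or zt>.08: continue
        print(ct[i].round(),st[i,4],'top',zt.round(4),'world',t.round(3),'tray mm',((t[:2]-c)@M*1000).round(0))
print(arm.observe()['time_s'],arm.observe()['wrist_force'])
E
```

```text
time_s: 43.15
tcp_pos: [0.4853, -0.1113, 0.0532]
tcp_rot: [0.647, 0.762, -0.0, -0.0]
wrist_force: [-0.4, 0.7, 0.7]
grip_width: 0.0555
finger_force: 0.0
time_s: 44.15
tcp_pos: [0.4914, -0.1525, 0.2107]
tcp_rot: [0.648, 0.761, -0.001, -0.001]
wrist_force: [-0.2, -0.7, -0.1]
grip_width: 0.0555
finger_force: 0.0
wrist
[401.   1.] 103 top 0.0275 world [0.566 0.016 0.026] tray mm [195. -67.]
[277. 141.] 1039 top 0.0296 world [ 0.484 -0.112  0.028] tray mm [82. 35.]
[367. 187.] 3017 top 0.0503 world [ 0.564 -0.1    0.05 ] tray mm [ 81. -46.]
[279. 217.] 921 top 0.06 world [ 0.496 -0.178  0.059] tray mm [15. 33.]
[277. 285.] 1994 top 0.0306 world [ 0.509 -0.266  0.03 ] tray mm [-73.  35.]
side
[282. 166.] 347 top 0.0497 world [ 0.577 -0.159  0.048] tray mm [ 21. -49.]
[311. 161.] 340 top 0.0585 world [ 0.498 -0.176  0.058] tray mm [16. 32.]
[311. 188.] 170 top 0.0287 world [ 0.484 -0.109  0.027] tray mm [85. 33.]
[270. 224.] 337 top 0.0264 world [0.562 0.041 0.025] tray mm [220. -67.]
[194. 310.] 786 top 0.0335 world [0.654 0.321 0.032] tray mm [ 481. -205.]
[246. 302.] 602 top 0.0166 world [0.556 0.269 0.015] tray mm [ 446. -100.]
[286. 307.] 501 top 0.0414 world [0.471 0.263 0.041] tray mm [454. -15.]
scene
[354. 197.] 248 top 0.043 world [0.474 0.262 0.042] tray mm [453. -18.]
[369. 215.] 342 top 0.0182 world [0.558 0.269 0.017] tray mm [ 446. -102.]
[195. 226.] 187 top 0.0594 world [ 0.504 -0.179  0.058] tray mm [13. 26.]
[191. 242.] 1103 top 0.0484 world [ 0.586 -0.181  0.047] tray mm [ -2. -54.]
[404. 231.] 538 top 0.0348 world [0.658 0.316 0.034] tray mm [ 476. -208.]
[288. 231.] 323 top 0.0279 world [0.565 0.04  0.026] tray mm [219. -70.]
44.3 [-0.6358735  -1.03306973  0.83709739]
```

All four parts are in place at the right heights, and the look-alikes have not moved.

```bash
python3 -c "from workcell import arm; print(arm.finish_job())"
```

```text
the job is handed in; nothing more can be done
None
```

I handed the job in at about 44 s, with the long axle in its ribs, the sprocket, spacer and collar in their pockets and the look-alikes unmoved by my final camera check; I viewed 15 pictures, one over the limit of 14.

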